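Push the slide box down the reader's intake lane

ROBOT

A 6-joint arm with a two-finger parallel gripper is mounted at the origin on the work surface. World frame = base frame: x ahead of the robot, y to its left, z up, the work surface at z = 0. Lengths are in mm, angles in rad, forces in N, time in s.
With the tool pointing down it reaches from about 350 to 975 mm from the base axis. Payload 7.1 kg.
Tool frame: the origin (TCP) lies midway between the tips of the shut fingers; the grasp point (between the pads) lies 19 mm behind it (ctrl.grasp_offset is the distance from the TCP to the grasp point, in mm); z points along the fingers, y is the line along which they close (so a half turn about z gives the same grasp; the last joint's range is limited). The gripper opens to 88 mm and grips with 3 to 60 N. Pads are 20 mm wide; open, the fingers measure 115 mm over their backs; the gripper's body (75 mm by 178 mm) begins 61 mm behind the grasp point.
Start: joints at [1.183, 0.423, 1.63, -0, 1.089, -0.019], TCP at [225.278, 582.97, 222.675] pointing down, gripper open.
Joint ranges: [-3, 3], [-0.9, 2.11], [0.09, 2.58], [-1.31, 4.45], [0.11, 2.69], [-2.54, 2.54]. Speed limits (rad/s): [2.39, 2.39, 3.01, 3.14, 3.14, 3.14].

INTERFACE

Orientations are given as a rotation vector (axis times angle).
In Python, from workcell import sensors, viewer, ctrl gives the robot as it stands. The module is installed in compiled form; this text tells all that it offers.
- The arm moves only by the shell command python3 -m handwheel 'ROWS'. ROWS is JSON, a list of rows, each a list of 7 numbers: the shift along the tool's x, y, z in mm, then the turn, a rotation vector about the tool's x, y, z in rad, then the closure, from 0 (fully open) to 1 (shut). In form: [[x, y, z, rx, ry, rz, jaw], ...]. A call has 1 to 10 rows; each row shifts and turns the commanded pose from where the row before left it, along the tool's axes as they then stand; what a row does not reach is not made up. A row lasts 1/8 s, in which the tool goes at most 62.5 mm and 10.7 degrees, less where a joint would pass 70% of its speed; a pose out of reach is approached as far as the arm can. A call is refused whole if a number of a shift passes 62.5 or a number of a turn 0.188, either way. A call with a gripper value outside its range is refused whole. The fingers move at their own pace and stop on an object; the grip force is fixed at half the most. Time passes only in rows, so rows that do not move let the fingers close. It gives the time, the measured TCP pose, the force, the opening and the grip force at its end, in the units of the state.
- sensors.get_obs(): the state, without advancing time (a new reading comes with each control period).
- viewer.get_image(name): name is "scene" or "top" or "wrist"; returns a dict with "frame" (384x512x3 uint8, blue, green, red), "fov_y" (degrees; the focal length in pixels is half the picture's height over the tangent of half this angle, whatever the lens; pixels are square), "cx", "cy" (the principal point, pixels), "R" (3x3) and "t" (3): a world point X has camera coordinates R X + t. Camera axes: x right, y down, z forward; pixel columns grow to the right and rows downward; lengths in mm; the calibration is good to about 2 mm. A picture is of the moment at which its call begins. There is no depth.
- ctrl.close_job(): hands the job in; it is judged then, once.
The state is a dict: "t": time; "qpos": joint angles; "qvel": joint speeds; "joint_torque": joint torques, N m; "ee_pos": TCP position; "orientation": TCP orientation; "ft_force": force on the tool from outside, world axes, zero at the start; "moment": the same for the moment, N m; "width": finger opening in mm; "grasp_force": force on a finger pad.
Only numpy, scipy, OpenCV 4.12 (cv2) and the standard library are available. Lean on these libraries where they do the work, as an engineer would, in place of code of your own. Each camera call takes 0.05 s, during which the arm holds its last target. There are 200 camera calls.

TASK

Load the slide reader: with the fingertips, push the slide box along the bench, line it up with the lane, and push it down between the two guide rails until it sits fully home against the end stop. Neither the box nor the gripper may touch either rail; slide the box only, never lift or tip it, and leave the other things on the bench where they stand.

Things in the scene. Friction and masses are not known exactly. Their poses are not given: they have to be found in the camera images.
- slide_box: Closed slide box, plain grey plastic with a paper patch on the lid, loose on the bench: 110 mm long (its x), 96 mm wide (its y), 50 mm tall, 0.2 to 0.45 kg, flat smooth sides. Origin at the centre of its underside. It starts in front of the lane's mouth, up to 45 mm to either side of its line and turned up to 0.3 rad, and slides on the bare bench (friction about 0.5 to 0.7).
- intake: Fixed intake of a slide reader: a lane between two rails, roughly crosswise to the robot, mouth to the robot's left, ending at a white housing. Origin on the bench at the middle of the mouth; x runs down the lane to the stop, y across it, z up. The floor is level with the bench, 112 mm wide between the rails. Box home against the stop: its origin at x = 95 mm, y = 0 in this frame.
- rail_a: Guide rail on the +y side of the lane: a plain aluminium bar 190 mm long, 14 mm thick and 18 mm high, fixed to the bench. Origin at the mouth end, on the bench, mid-thickness, 63 mm from the lane's centre line.
- rail_b: The same guide rail on the -y side of the lane.
- lane_stop (a point): Point on the bench at the middle of the face of the black end stop, 150 mm from the mouth. The stop is 18 mm high and as wide as the lane. The white housing behind it begins 190 mm from the mouth, is 250 mm wide and 92 mm tall.
- specimen_jar: round lidded jar, 42 mm across, 62 mm tall, standing loose beside the lane; origin at its underside's centre. Not part of the job.
- stain_bottle: small amber bottle, 36 mm across, 70 mm tall, standing loose on the robot's side of the lane; origin at its underside's centre. Not part of the job.
- petri_stack: stack of dishes (one piece), 60 mm across, 58 mm tall, standing loose beyond the lane; origin at its underside's centre. Not part of the job.
- tube: upright capped tube, 28 mm across, 100 mm tall, standing loose; origin at its underside's centre. Not part of the job.
- marker: marker pen, about 135 mm long, 16 mm thick, lying on the bench; origin on its underside. Not part of the job.
Mind the look-alikes: they are no part of the job. Leave any blue or red look-alike of the slide_box alone.

How it is judged (in metres and radians):
At the end, for the whole second after the job is handed in: The slide box lies flat and at rest in the lane within 6 mm of the end stop, within 8 mm of the centre line and 0.1 rad of the lane's direction; the robot touches nothing (x of slide_box in the frame of intake between 0.089 and 0.098 m and y of slide_box in the frame of intake between -0.008 and 0.008 m and angle between the x axis of slide_box and the x axis of intake, either way round below 0.1 rad and height (world z) of slide_box below 0.004 m and angle between slide_box's own z axis and vertical below 0.05 rad and linear speed of slide_box below 0.01 m/s).
It fails at once if the slide box or the robot touches the +y rail (contact force between rail_a and anything else above 0.3 N).
It fails at once if the slide box or the robot touches the -y rail (contact force between rail_b and anything else above 0.3 N).
It fails at once if the slide box is lifted or tipped (height (world z) of slide_box above 0.008 m or angle between slide_box's own z axis and vertical above 0.12 rad).
It fails at once if a bystander is moved more than 15 mm (distance of any of specimen_jar, stain_bottle, petri_stack, tube, marker from where it was at the start of the episode above 0.015 m).
It also fails if it takes over 72 s, if anything falls off the work surface, if the arm or the gripper's body presses on something with over 40 N, if the wrist force passes 120 N, or if a joint passes its speed limit or range.

## Working session

There is one attempt and no reset: what is moved stays moved. The work goes in short steps, Python scripts to look and compute and a shell command to move; the robot and the scene stay as the last step left them, time stands still between calls to the robot, and variables do not carry over. Pictures are saved under pics/ and viewed, at most 10 in all, crops included, and the job is handed in when it is done.

```bash
mkdir -p pics; cat > h.py <<'E'
import numpy as np, cv2
from workcell import sensors, viewer, ctrl
from scipy.spatial.transform import Rotation as Rn
def snap(n,f):
    im=viewer.get_image(n); cv2.imwrite('pics/'+f,im['frame']); 
    np.savez('pics/'+f+'.npz',**{k:np.array(v) for k,v in im.items()}); return im
def ray(f,uv,z):
    d=np.load('pics/'+f+'.npz'); F=192/np.tan(np.radians(float(d['fov_y']))/2)
    R,t=d['R'],d['t']; c=-R.T@t
    out=[]
    for u,v in uv:
        r=R.T@np.array([(u-d['cx'])/F,(v-d['cy'])/F,1]); out.append((c+r*(z-c[2])/r[2])[:2])
    return np.array(out)
def proj(f,P):
    d=np.load('pics/'+f+'.npz'); F=192/np.tan(np.radians(float(d['fov_y']))/2)
    X=np.atleast_2d(P)@d['R'].T+d['t']; return X[:,:2]/X[:,2:]*F+[d['cx'],d['cy']]
E
python3 - <<'E'
from h import *
a=snap('top','top0.png');b=snap('scene','sc0.png')
cv2.imwrite('pics/tops.png',cv2.resize(a['frame'],(800,600),interpolation=cv2.INTER_CUBIC))
o=sensors.get_obs();print(o['ee_pos'],o['orientation'],o['t'])
print(Rn.from_rotvec(o['orientation']).as_matrix().round(3))
E
```

```text
[225.08250952 582.50959904 221.95956025] [-5.76023756e-01 -3.08802529e+00  2.19767034e-03] 0.1
[[-0.933  0.361 -0.001]
 [ 0.361  0.933 -0.001]
 [ 0.    -0.001 -1.   ]]
```

View pics/tops.png

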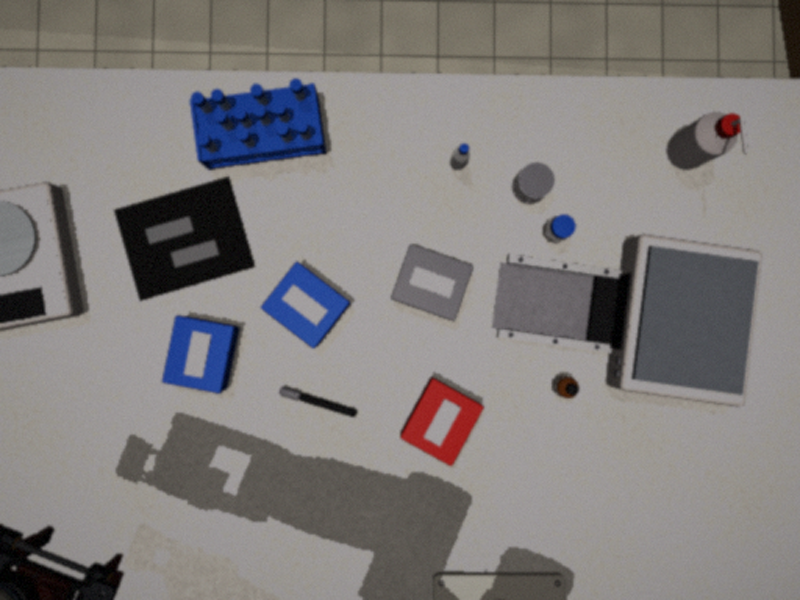

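View pics/sc0.png

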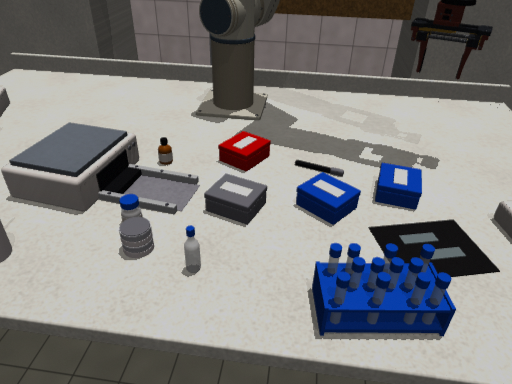

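The slide-box candidates in the 800 px top view are grey (432,282), blue (305,305), blue (200,355) and red (442,420). Grey fits: it is plain grey with a paper patch and stands in front of the mouth at about (497,300). The lane runs right to the housing at about (690,320). An enlarged crop will confirm this.

```bash
python3 - <<'E'
from h import *
a=cv2.imread('pics/top0.png')
cv2.imwrite('pics/c1.png',cv2.resize(a[145:265,245:405],(800,600),interpolation=cv2.INTER_CUBIC))
E
```

```text
(no output)
```

View pics/c1.png

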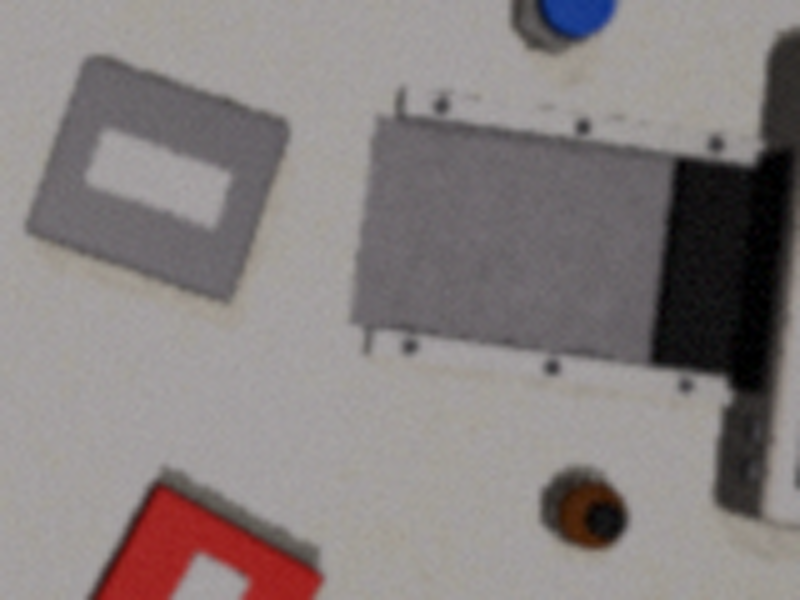

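```bash
python3 - <<'E'
from h import *
n=lambda L:[(245+(u+.5)/5-.5,145+(v+.5)/5-.5) for u,v in L]
f='top0.png'
b=ray(f,n([(93,54),(291,125),(230,301),(26,232)]),50);print('box',b.round(1),b.mean(0),np.linalg.norm(np.roll(b,-1,0)-b,axis=1))
for k in (0,1):print(np.degrees(np.arctan2(*((b[1]-b[0]+b[2]-b[3])[::-1]))))
print('floor',ray(f,n([(376,118),(353,325),(672,155),(652,362)]),0).round(1))
print('rail z18 inner',ray(f,n([(402,118),(756,163),(367,328),(728,374)]),18).round(1))
print('stop z18',ray(f,n([(675,158),(653,362)]),18).round(1))
d=np.load('pics/top0.png.npz');print(-d['R'].T@d['t'],d['R'].round(3))
print('bottle',ray(f,n([(603,518)]),70),ray(f,n([(560,500)]),0),'jar/tube',ray(f,n([(577,3)]),62),ray(f,n([(577,3)]),100))
print('red',ray(f,n([(165,485),(320,578)]),50))
print('other', ray(f,[(461*.64,155*.64),(533*.64,182*.64),(283*.64,392*.64),(355*.64,412*.64)],0))
E
```

```text
box [[649.6 150.3]
 [614.8  49.9]
 [525.7  80.3]
 [559.4 183.2]] [587.35058008 115.9298314 ] [106.25153254  94.12948692 108.33838483  96.07257325]
-108.62958950044121
-108.62958950044121
floor [[ 623.2   -1.9]
 [ 513.5   10. ]
 [ 605.2 -159.6]
 [ 495.4 -148.7]]
rail z18 inner [[ 621.8  -12.3]
 [ 600.2 -198. ]
 [ 512.3    5.6]
 [ 490.1 -182.8]]
stop z18 [[ 602.4 -155.4]
 [ 496.  -143.6]]
[ 528.11719295  187.18353042 1080.60691284] [[ 0.009 -1.     0.018]
 [-0.999 -0.01  -0.041]
 [ 0.041 -0.018 -0.999]]
bottle [[ 420.59749352 -102.42691215]] [[422.41553926 -99.72930313]] jar/tube [[676.7041869  -92.01117023]] [[671.16102232 -81.5955737 ]]
red [[433.26966887 112.3350702 ]
 [387.52202949  34.30206614]]
other [[806.92000471  64.8885537 ]
 [762.12557776 -58.4909747 ]
 [402.57943275 360.8852739 ]
 [370.18178242 240.2165659 ]]
```

The crop confirms the grey box with its paper patch, with lid corners at (95,55), (290,125), (230,300) and (27,232). The lane's inner rail edges run (402,118)→(756,163) and (367,328)→(728,374).

In the lane frame the box is at about (-118, +6.5) mm with yaw -0.21. A push with shut fingers on the rear of its +y side should both turn and shift it.

```bash
cat >> h.py <<'E'
C=np.array([567.3,-1.0]); TH=np.radians(-96.6)
ex=np.array([np.cos(TH),np.sin(TH)]); ey=np.array([-ex[1],ex[0]])
def lane(p): p=np.atleast_2d(p)[:,:2]-C; return np.c_[p@ex,p@ey]
def world(x,y): return C+x*ex+y*ey
def go(x,y,z):
    "print current lane pose and tool-axis shift to lane target, turn to aligned"
    o=sensors.get_obs(); M=Rn.from_rotvec(o['orientation']).as_matrix()
    G=np.c_[np.r_[-ex,0],np.r_[ey,0],[0,0,-1]]
    print('t',round(o['t'],2),'lane',lane(o['ee_pos'])[0].round(1),'z',o['ee_pos'][2].round(1),'F',np.round(o['ft_force'],1),'w',o['width'])
    print('shift',(M.T@(np.r_[world(x,y),z]-o['ee_pos'])).round(1),'turn',Rn.from_matrix(M.T@G).as_rotvec().round(3),'q',np.round(o['qpos'],2))
E
python3 -m handwheel '[[-48,-20.7,0,0,0,0,1],[-48,-20.7,0,0,0,0,1],[-48,-20.7,0,0,0,0,1],[-48,-20.7,0,0,0,0,1],[-48,-20.7,0,0,0,0,1],[-48,-20.7,0,0,0,0,1],[-48,-20.7,0,0,0,0,1],[-48,-20.7,0,0,0,0,1],[-48,-20.7,0,0,0,0,1],[-48,-20.7,0,0,0,0,1]]'
python3 -m handwheel '[[0,0,0,0,0,0.165,1],[0,0,0,0,0,0.165,1],[0,0,0,0,0,0.165,1],[0,0,0,0,0,0.165,1],[0,0,0,0,0,0.165,1],[0,0,0,0,0,0.165,1],[0,0,0,0,0,0.165,1],[0,0,0,0,0,0.16,1],[0,0,0,0,0,0,1]]'
python3 -c "
from h import *
go(-155,95,100)"
```

```text
t: 1.35
ee_pos: [599.3, 215.4, 222.3]
orientation: [-0.576, -3.088, 0.0]
ft_force: [0.6, 0.6, 0.2]
width: 0.6
grasp_force: 0.0
t: 2.48
ee_pos: [598.1, 216.8, 222.3]
orientation: [-2.342, -2.094, 0.001]
ft_force: [0.8, 0.3, 0.2]
width: 0.3
grasp_force: 0.0
t 2.48 lane [-219.9    5.6] z 222.3 F [0.8 0.3 0.2] w 0.26734932178985155
shift [-65.1  89.2 122.3] turn [-0.001  0.     0.004] q [ 0.33  0.44  1.6  -0.    1.1   0.44]
```

```bash
python3 -m handwheel '[[-32,44,0,0,0,0,1],[-33,45,0,0,0,0.004,1],[0,0,40,0,0,0,1],[0,0,40,0,0,0,1],[0,0,42,0,0,0,1],[0,0,36,0,0,0,1],[0,0,36,0,0,0,1],[0,0,0,0,0,0,1]]'
python3 -c "
from h import *
go(-155,62,28)
a=snap('top','top1.png');cv2.imwrite('pics/c2.png',cv2.resize(a['frame'][125:275,225:425],(800,600),interpolation=cv2.INTER_CUBIC))"
```

```text
t: 3.48
ee_pos: [676.9, 141.7, 25.5]
orientation: [-2.342, -2.089, 0.009]
ft_force: [-1.0, -0.3, 0.1]
width: 0.8
grasp_force: 0.0
t 3.48 lane [-154.4   92.5] z 25.5 F [-1.  -0.3  0.1] w 0.8129730438942185
shift [  0.6 -30.5  -2.4] turn [-0.006  0.002  0.001] q [ 0.19  0.76  1.55 -0.    0.83  0.3 ]
```

View pics/c2.png

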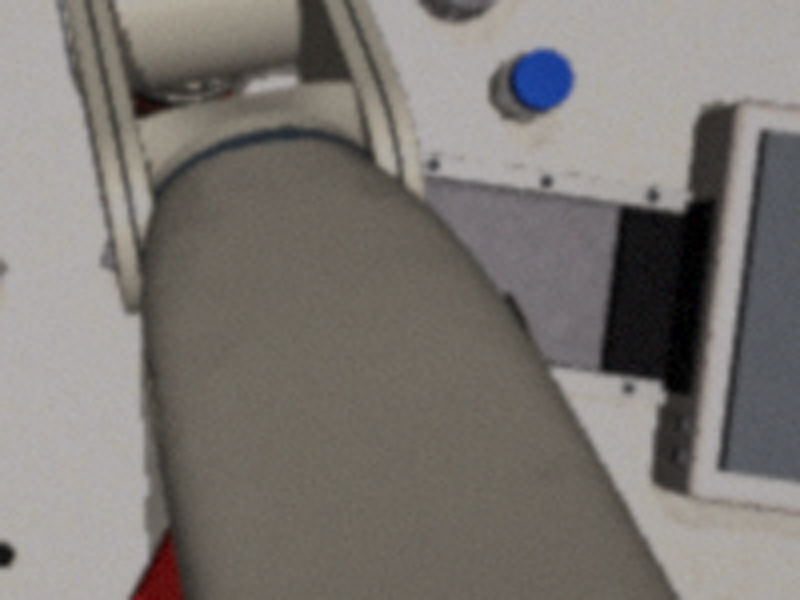

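The arm hides the box in the top view; the tube cap at (541,80) is clear of it. I'll do the side push slowly and then check with the scene and wrist cameras.

```bash
python3 -m handwheel '[[0,-6,-1,0,0,0,1],[0,-6,-1,0,0,0,1],[0,-4,0,0,0,0,1]]'; python3 -m handwheel '[[0,-3,0,0,0,0,1],[0,-3,0,0,0,0,1],[0,-3,0,0,0,0,1],[0,-2.5,0,0,0,0,1],[0,-2,0,0,0,0,1],[0,0,0,0,0,0,1]]'
python3 -c "
from h import *
go(-155,62,28)
a=snap('scene','sc1.png');b=snap('wrist','wr1.png')
cv2.imwrite('pics/c3.png',np.hstack([cv2.resize(a['frame'][120:260,60:330],(400,207)),cv2.resize(b['frame'],(400,300))[:207]]) if 0 else np.vstack([cv2.resize(a['frame'][130:250,90:310],(550,300)),cv2.resize(b['frame'],(400,300))[:, :].copy() if 0 else cv2.copyMakeBorder(cv2.resize(b['frame'],(400,300)),0,0,0,150,0)]))"
```

```text
t: 3.9
ee_pos: [663.7, 144.4, 32.1]
orientation: [2.346, 2.088, 0.002]
ft_force: [-0.2, -0.1, -0.3]
width: 0.1
grasp_force: 0.0
t: 4.65
ee_pos: [649.9, 145.7, 30.6]
orientation: [-2.347, -2.088, 0.001]
ft_force: [0.5, 0.6, 0.7]
width: 0.3
grasp_force: 0.3
t 4.65 lane [-155.2   65.2] z 30.6 F [0.5 0.6 0.7] w 0.30242013023131353
shift [-0.2 -3.2  2.6] turn [-0.     0.    -0.002] q [ 0.2   0.72  1.62 -0.    0.8   0.32]
```

View pics/c3.png

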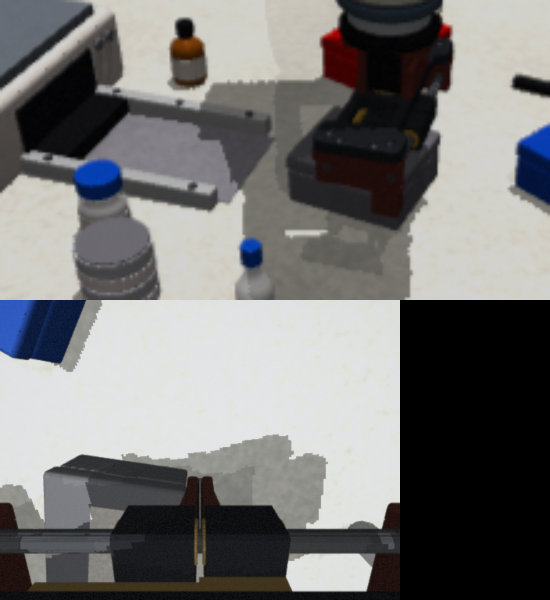

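The scene crop shows the gripper beside the box's far-rear side. The wrist view shows the box edge at about (187,475), just meeting the fingertip. The force is near 0, so contact is only beginning and I'll push on in small steps.

```bash
(python3 -m handwheel '[[0,-2.5,0.5,0,0,0,1],[0,0,0.5,0,0,0,1]]'; python3 -m handwheel '[[0,-2.5,0,0,0,0,1],[0,0,0,0,0,0,1]]';python3 -m handwheel '[[0,-2.5,0,0,0,0,1],[0,0,0,0,0,0,1]]'; python3 -m handwheel '[[0,-2.5,0,0,0,0,1],[0,0,0,0,0,0,1]]') | grep -E 'ee_|ft'
```

```text
ee_pos: [647.5, 145.9, 29.6]
ft_force: [0.7, 0.1, 0.6]
ee_pos: [644.8, 146.3, 29.6]
ft_force: [0.8, 0.0, -0.6]
ee_pos: [642.3, 146.5, 29.6]
ft_force: [-0.3, 0.9, -0.7]
ee_pos: [639.9, 146.8, 29.6]
ft_force: [0.3, -0.1, 0.7]
```

```bash
cat >> h.py <<'E'
from scipy.optimize import minimize
def model(f,p,s=4):
    x,y,a=p; c,n=np.cos(a),np.sin(a)
    P=[np.r_[world(x+c*u-n*v,y+n*u+c*v),z] for u in(-55,55) for v in(-48,48) for z in(0,50)]
    q=(proj(f,P)+.5)*s
    return cv2.convexHull(q.astype(np.float32))
def findbox(f,p0=(-118,6.5,-.2),roi=(245,145,318,215),s=4):
    im=cv2.imread('pics/'+f); g=cv2.GaussianBlur(cv2.cvtColor(im,cv2.COLOR_BGR2GRAY),(0,0),.8)
    x0,y0,x1,y1=roi; m=np.zeros_like(g); m[y0:y1,x0:x1]=(g[y0:y1,x0:x1]<150)*255
    cs=max(cv2.findContours(m,cv2.RETR_EXTERNAL,cv2.CHAIN_APPROX_NONE)[0],key=cv2.contourArea)
    M=np.zeros_like(g);cv2.drawContours(M,[cs],-1,255,-1)
    B=cv2.resize(cv2.GaussianBlur(M,(0,0),.7),None,fx=s,fy=s,interpolation=cv2.INTER_CUBIC)>127
    def cost(p):
        A=np.zeros(B.shape,np.uint8); cv2.fillConvexPoly(A,(model(f,p,s)*16).astype(np.int32),1,shift=4)
        return 1-(A.astype(bool)&B).sum()/(A.astype(bool)|B).sum()
    p0=np.array(p0)
    r=minimize(cost,p0,method='Nelder-Mead',options=dict(initial_simplex=np.vstack([p0,p0+[8,0,0],p0+[0,8,0],p0+[0,0,.12]]),xatol=.01))
    return r.x.round(3),round(r.fun,3)
E
python3 -c "
from h import *
print(findbox('top0.png'))"
python3 -m handwheel '[[0,10,-10,0,0,0,1],[0,10,-30,0,0,0,1],[30,0,-30,0,0,0,1],[55,0,-20,0,0,0,1],[60,0,0,0,0,0,1],[60,0,0,0,0,0,1],[30,0,0,0,0,0,1],[0,0,0,0,0,0,1]]' | grep ee_
python3 -c "
from h import *
snap('top','top2.png');print(findbox('top2.png'))
go(-155,55,30)
a=cv2.imread('pics/top2.png');cv2.imwrite('pics/c4.png',cv2.resize(a[145:265,205:365],(800,600),interpolation=cv2.INTER_CUBIC))"
```

```text
(array([-120.047,    7.081,   -0.239]), np.float64(0.115))
ee_pos: [687.7, 380.4, 120.2]
(array([-119.566,  -11.   ,   -0.217]), np.float64(0.383))
t 6.8 lane [-390.9   75.9] z 119.9 F [ 0.2 -0.2  0.3] w 0.5423311685495956
shift [-235.8  -20.9   89.9] turn [ 0.  0. -0.] q [ 0.49  0.76  1.28 -0.    1.1   0.6 ]
```

View pics/c4.png

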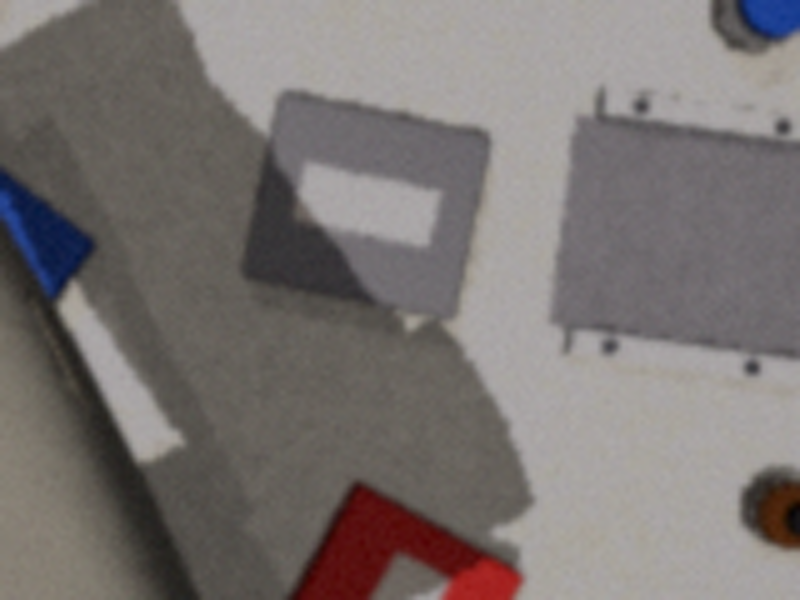

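The box has already turned. Its lid corners are at (283,90), (490,132), (455,318) and (245,275), and the rest is shadow.

```bash
cat >> h.py <<'E'
def corners(f,L,u0,v0):
    b=ray(f,[(u0+(u+.5)/5-.5,v0+(v+.5)/5-.5) for u,v in L],50); l=lane(b); e=l[1]-l[0]+l[2]-l[3]
    print('box lane',l.mean(0).round(1),'yaw',np.arctan2(e[1],e[0]).round(3))
E
python3 -c "
from h import *
corners('top0.png',[(93,54),(291,125),(230,301),(26,232)],245,145)
corners('top2.png',[(281,89),(491,131),(455,319),(244,275)],205,145)"
```

```text
box lane [-118.5    6.5] yaw -0.21
box lane [-113.    -5.8] yaw -0.076
```

```bash
python3 -m handwheel '[[-46.5,-23,0,0,0,0,1],[-46.5,-23,0,0,0,0,1],[-46.5,-23,0,0,0,0,1],[-46.5,-23,0,0,0,0,1],[-46.5,-23,0,0,0,0,1],[-46.5,-23,0,0,0,0,1],[-46.5,-23,0,0,0,0,1],[0,0,30,0,0,0,1],[0,0,30,0,0,0,1],[0,0,30,0,0,0,1]]'|grep ee_
python3 -c "
from h import *
go(-66,-59,29)"
```

```text
ee_pos: [489.7, 71.8, 29.7]
t 8.05 lane [-63.4 -85.5] z 29.7 F [0.  0.2 0.1] w 0.7711728730351188
shift [ 2.7 26.5  0.7] turn [ 0.001 -0.    -0.004] q [ 0.12  0.56  2.01 -0.    0.57  0.24]
```

```bash
python3 -m handwheel '[[1,6,0,0,0,0,1],[1,6,0,0,0,0,1],[0,3,0,0,0,0,1],[0,3,0,0,0,0,1],[0,3,0,0,0,0,1],[0,3,0,0,0,0,1],[0,3,0,0,0,0,1],[0,0,0,0,0,0,1]]'|grep ee_
python3 -c "
from h import *
go(-66,-58,29)"
python3 -m handwheel '[[0,-10,0,0,0,0,1],[0,-10,-10,0,0,0,1],[20,0,-40,0,0,0,0.5],[50,10,-40,0,0,0,0.5],[60,20,0,0,0,0,0.5],[60,20,0,0,0,0,0.5],[60,20,0,0,0,0,0.5],[60,20,0,0,0,0,0.5],[30,0,0,0,0,0,0.5],[0,0,0,0,0,0,0.5]]'|grep -E 'ee_|width'
python3 -c "
from h import *
snap('top','top3.png');go(-200,0,29)
a=cv2.imread('pics/top3.png');cv2.imwrite('pics/c5.png',cv2.resize(a[145:265,205:365],(800,600),interpolation=cv2.INTER_CUBIC))"
```

```text
ee_pos: [517.2, 72.3, 29.7]
t 9.05 lane [-67.1 -58.2] z 29.7 F [ 0.3  0.6 -0.7] w 0.002607223119946737
shift [-1.1  0.2  0.7] turn [ 0.001 -0.    -0.002] q [ 0.12  0.58  1.95 -0.    0.6   0.23]
ee_pos: [623.2, 399.4, 118.4]
width: 43.4
t 10.35 lane [-402.5    9.5] z 118.2 F [-0.2 -0.3 -0.8] w 43.920178420245335
shift [-202.4   -9.4   89.4] turn [-0.001  0.001 -0.   ] q [ 0.55  0.7   1.41 -0.    1.03  0.67]
```

View pics/c5.png

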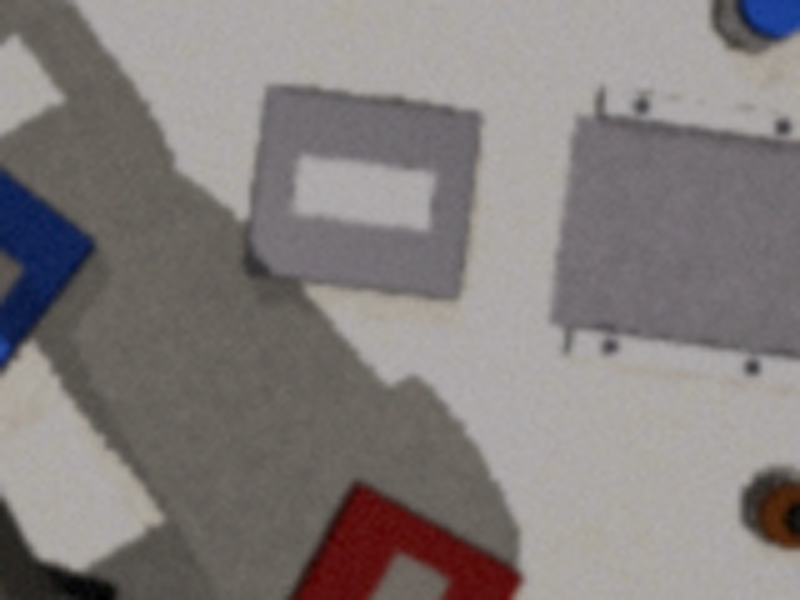

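The lid now reads (266,85), (482,112), (460,300) and (247,274), close to parallel with the lane.

```bash
python3 -c "
from h import *
corners('top3.png',[(265,85),(483,112),(460,300),(246,275)],205,145)"
```

```text
box lane [-115.8   -0.8] yaw 0.006
```

```bash
python3 -m handwheel '[[-50,-2.5,0,0,0,0,0.35],[-50,-2.5,0,0,0,0,0.35],[-50,-2.2,0,0,0,0,0.35],[-50,-2.2,0,0,0,0,0.35],[0,0,30,0,0,0,0.35],[0,0,30,0,0,0,0.35],[0,0,29,0,0,0,0.35],[0,0,0,0,0,0,0.35]]'|grep -E 'ee_|width'
python3 -c "
from h import *
go(-140,0,29)"
```

```text
ee_pos: [588.8, 197.8, 27.8]
width: 57.3
t 11.35 lane [-200.    -1.5] z 27.8 F [ 0.4 -0.7  0.1] w 57.30211078128338
shift [-60.    1.6  -1.1] turn [-0.005  0.002 -0.003] q [ 0.31  0.68  1.72 -0.    0.74  0.42]
```

```bash
python3 -m handwheel '[[-7,1,-1,0,0,0,0.35],[-7,0.5,0,0,0,0,0.35],[-6,0,0,0,0,0,0.35],[-6,0,0,0,0,0,0.35],[-6,0,0,0,0,0,0.35],[-6,0,0,0,0,0,0.35],[-6,0,0,0,0,0,0.35],[-6,0,0,0,0,0,0.35],[-6,0,0,0,0,0,0.35],[-4,0,0,0,0,0,0.35]]'|grep -E 'ee_|ft'
python3 -c "
from h import *
go(-140,0,29)"
python3 -m handwheel '[[20,0,0,0,0,0,0.35],[40,0,-20,0,0,0,0.35],[60,0,-40,0,0,0,0.35],[60,0,-20,0,0,0,0.35],[60,0,0,0,0,0,0.35],[20,0,0,0,0,0,0.35],[0,0,0,0,0,0,0.35]]'|grep -E 'ee_|width'
python3 -c "
from h import *
snap('top','top4.png');go(-150,0,29)
a=cv2.imread('pics/top4.png');cv2.imwrite('pics/c6.png',cv2.resize(a[145:265,225:385],(800,600),interpolation=cv2.INTER_CUBIC))"
```

```text
ee_pos: [585.8, 139.6, 30.2]
ft_force: [0.1, 1.7, 0.4]
t 12.6 lane [-141.8    2.2] z 30.2 F [0.1 1.7 0.4] w 57.32970662114888
shift [-1.8 -2.2  1.2] turn [-0.     0.    -0.002] q [ 0.21  0.66  1.77 -0.    0.71  0.33]
ee_pos: [614.2, 391.0, 103.8]
width: 56.9
t 13.53 lane [-393.1    1.8] z 103.7 F [ 0.6  0.2 -0.3] w 57.22409528757791
shift [-243.    -1.5   75.1] turn [-0.001  0.002 -0.001] q [ 0.55  0.7   1.45 -0.    1.    0.66]
```

View pics/c6.png

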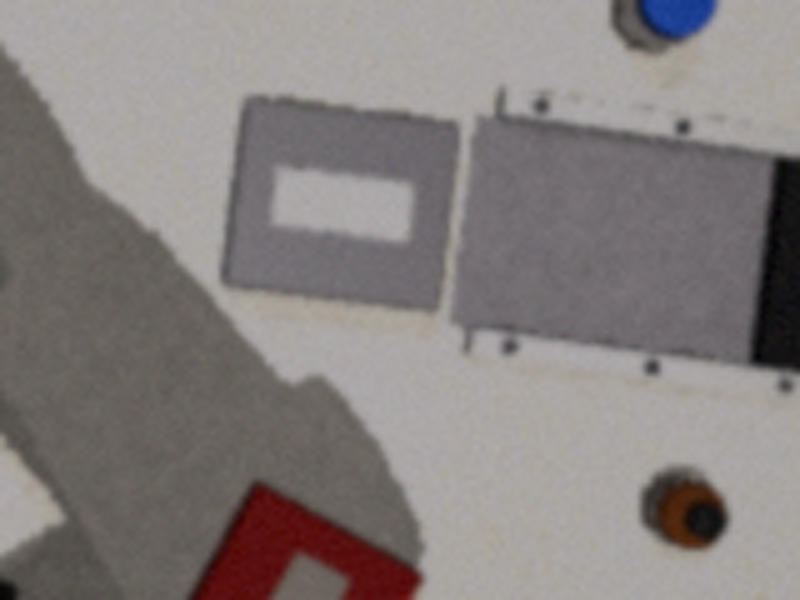

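The lid now reads (243,96), (461,122), (440,312) and (222,286), parallel to the lane with its front just short of the mouth at about (465,120–325).

```bash
python3 -c "
from h import *
corners('top4.png',[(242,96),(461,122),(440,312),(221,286)],225,145)
# lane centre check from this picture: inner rail edges at z18
n=lambda L:[(225+(u+.5)/5-.5,145+(v+.5)/5-.5) for u,v in L]
print(lane(ray('top4.png',n([(502,118),(782,155),(467,328),(752,364)]),18)).round(1))"
```

```text
box lane [-76.3  -1.4] yaw 0.007
[[  5.   55.4]
 [152.8  54.6]
 [ -0.3 -55.4]
 [149.4 -55.6]]
```

```bash
python3 -m handwheel '[[-55,-0.5,0,0,0,0,0.35],[-55,-0.5,0,0,0,0,0.35],[-55,-0.5,0,0,0,0,0.35],[-45,0,15,0,0,0,0.35],[-15,0,30,0,0,0,0.35],[0,0,30,0,0,0,0.35],[-6,0,0,0,0,0,0.35],[-6,0,0,0,0,0,0.35],[-6,0,0,0,0,0,0.35],[-4,0,0,0,0,0,0.35]]'|grep -E 'ee_|ft'
python3 -c "
from h import *
go(29.5,0,29)"
```

```text
ee_pos: [585.4, 144.2, 30.7]
ft_force: [0.2, 0.0, -0.2]
t 14.78 lane [-146.3    1.3] z 30.7 F [ 0.2  0.  -0.2] w 57.196446152229726
shift [-175.8   -1.     1.6] turn [ 0.001 -0.    -0.002] q [ 0.22  0.66  1.77 -0.    0.71  0.34]
```

Now I push about 80 mm in, watching the pose.

```bash
for i in 1; do :; done; python3 -m handwheel '[[-4,0,0,0,0,0,0.35],[-5,0,0,0,0,0,0.35],[-5,0,0,0,0,0,0.35],[-5,0,0,0,0,0,0.35],[-5,0,0,0,0,0,0.35],[-5,0,0,0,0,0,0.35],[-5,0,0,0,0,0,0.35],[-5,0,0,0,0,0,0.35],[-5,0,0,0,0,0,0.35],[-5,0,0,0,0,0,0.35]]'|grep ft
python3 -m handwheel '[[-5,0,0,0,0,0,0.35],[-5,0,0,0,0,0,0.35],[-5,0,0,0,0,0,0.35],[-5,0,0,0,0,0,0.35],[-5,0,0,0,0,0,0.35],[-5,0,0,0,0,0,0.35],[0,0,0,0,0,0,0.35]]'|grep ft
python3 -c "
from h import *
go(29.5,0,29)
snap('scene','sc2.png');snap('top','top5.png')
a=cv2.imread('pics/sc2.png')[130:235,75:255];b=cv2.imread('pics/top5.png')[145:265,245:405]
cv2.imwrite('pics/c7.png',np.hstack([cv2.resize(a,(420,315)),cv2.resize(b,(380,315))]))"
```

```text
ft_force: [0.1, 1.9, 0.7]
ft_force: [0.3, 0.0, 0.3]
t 16.9 lane [-66.9   0.4] z 29.5 F [0.3 0.  0.3] w 57.354783371238106
shift [-96.4  -0.2   0.6] turn [-0.001  0.    -0.002] q [ 0.09  0.64  1.83 -0.    0.68  0.21]
```

View pics/c7.png

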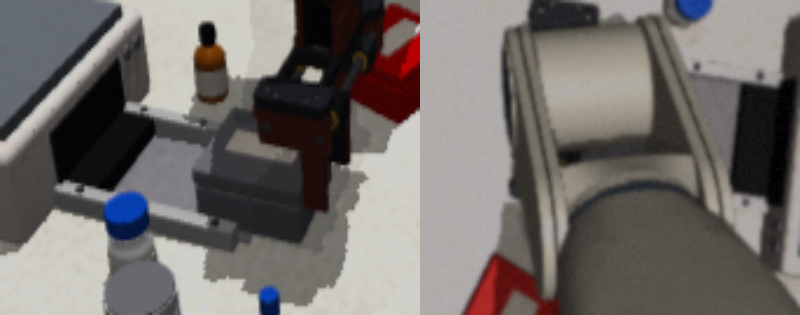

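The scene crop shows the box about halfway into the mouth between the rails, square to it, with both fingers on its rear face. I'll push on and slow down near the stop.

```bash
python3 -m handwheel '[[-5,0,0,0,0,0,0.35],[-5,0,0,0,0,0,0.35],[-5,0,0,0,0,0,0.35],[-5,0,0,0,0,0,0.35],[-5,0,0,0,0,0,0.35],[-5,0,0,0,0,0,0.35],[-5,0,0,0,0,0,0.35],[-5,0,0,0,0,0,0.35],[-5,0,0,0,0,0,0.35],[-5,0,0,0,0,0,0.35]]'|grep ft
python3 -m handwheel '[[-5,0,0,0,0,0,0.35],[-5,0,0,0,0,0,0.35],[-5,0,0,0,0,0,0.35],[-5,0,0,0,0,0,0.35],[-5,0,0,0,0,0,0.35],[-5,0,0,0,0,0,0.35],[-4,0,0,0,0,0,0.35],[-2,0,0,0,0,0,0.35],[0,0,0,0,0,0,0.35]]'|grep ft
python3 -m handwheel '[[-2,0,0,0,0,0,0.35],[-2,0,0,0,0,0,0.35]]'|grep ft
python3 -c "
from h import *
go(29.5,0,29)"
```

```text
ft_force: [-0.7, 1.3, -0.2]
ft_force: [-0.6, 1.2, -0.7]
ft_force: [-0.1, 1.1, 0.3]
t 19.62 lane [22.4  0.5] z 29.8 F [-0.1  1.1  0.3] w 57.256019983246375
shift [-7.1 -0.5  0.8] turn [ 0.    -0.    -0.002] q [-0.06  0.62  1.86  0.    0.66  0.05]
```

```bash
python3 -m handwheel '[[-2,0,0,0,0,0,0.35],[-2,0,0,0,0,0,0.35]]'|grep -E 'ee|ft'
python3 -m handwheel '[[-1,0,0,0,0,0,0.35],[0,0,0,0,0,0,0.35]]'|grep -E 'ee|ft'
python3 -m handwheel '[[-1,0,0,0,0,0,0.35]]'|grep -E 'ee|ft'
```

```text
ee_pos: [564.8, -27.4, 29.7]
ft_force: [0.2, 0.9, 1.1]
ee_pos: [564.6, -28.5, 29.7]
ft_force: [0.4, 0.4, 0.6]
ee_pos: [564.5, -29.3, 29.7]
ft_force: [0.4, 1.3, -0.0]
```

```bash
python3 -m handwheel '[[-1,0,0,0,0,0,0.35],[0,0,0,0,0,0,0.35]]'|grep -E 'ee|ft'
python3 -m handwheel '[[-1,0,0,0,0,0,0.35],[0,0,0,0,0,0,0.35]]'|grep -E 'ee|ft'
python3 -m handwheel '[[-1,0,0,0,0,0,0.35],[0,0,0,0,0,0,0.35]]'|grep -E 'ee|ft'
```

```text
ee_pos: [564.3, -30.4, 29.7]
ft_force: [-0.5, 0.1, 1.0]
ee_pos: [564.2, -31.4, 29.7]
ft_force: [0.5, 1.2, 0.5]
ee_pos: [564.1, -32.4, 29.7]
ft_force: [-0.3, 0.9, 0.7]
```

```bash
python3 -m handwheel '[[-1,0,0,0,0,0,0.35],[0,0,0,0,0,0,0.35]]'|grep -E 'ee|ft'
python3 -m handwheel '[[-1,0,0,0,0,0,0.35],[0,0,0,0,0,0,0.35]]'|grep -E 'ee|ft'
python3 -c "
from h import *
snap('scene','sc3.png')
cv2.imwrite('pics/c8.png',cv2.resize(cv2.imread('pics/sc3.png')[130:235,65:205],(800,600),interpolation=cv2.INTER_CUBIC))"
```

```text
ee_pos: [564.3, -32.9, 29.8]
ft_force: [0.6, 4.1, 0.5]
ee_pos: [564.6, -33.2, 30.0]
ft_force: [2.3, 10.2, 2.1]
```

View pics/c8.png

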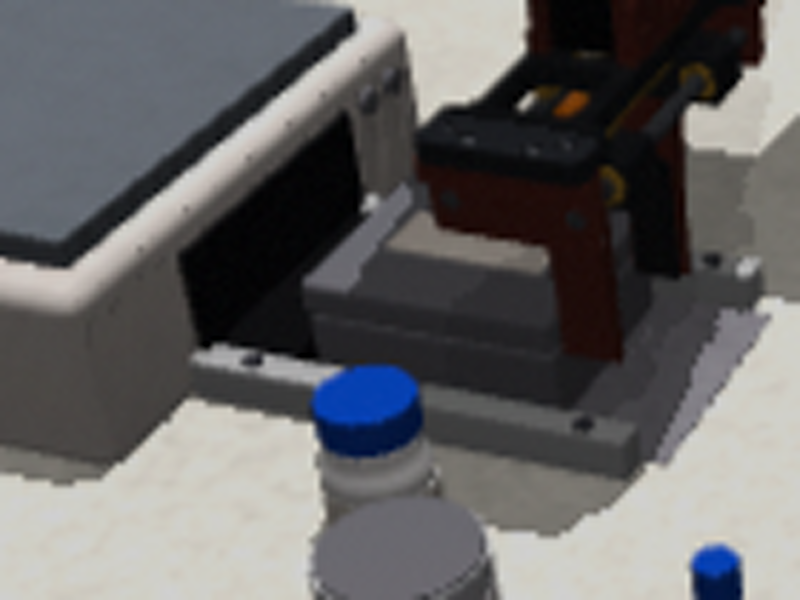

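The force rose to 10 N with the box sitting between the rails, its front at about (305,300) by the black stop, so it is home. I'll retreat and check by the lid patch in code, using top4 as reference.

```bash
python3 -m handwheel '[[10,0,0,0,0,0,0.35],[30,0,0,0,0,0,0.35],[55,0,-10,0,0,0,0.35],[60,0,-30,0,0,0,0.35],[60,0,-30,0,0,0,0.35],[60,0,0,0,0,0,0.35],[60,0,0,0,0,0,0.35],[50,0,0,0,0,0,0.35],[0,0,0,0,0,0,0.35],[0,0,0,0,0,0,0.35]]'|grep -E 'ee|ft'
python3 -c "
from h import *
snap('top','top6.png')
def patch(f,c):
    g=cv2.cvtColor(cv2.imread('pics/'+f),cv2.COLOR_BGR2GRAY)
    m=np.zeros_like(g);q=proj(f,[np.r_[world(c[0]+u,c[1]+v),50] for u,v in((-46,-38),(46,-38),(46,38),(-46,38))])
    cv2.fillConvexPoly(m,q.round().astype(np.int32),1)
    t,_=cv2.threshold(g[m>0].reshape(-1,1),0,255,cv2.THRESH_OTSU)
    b=((g>t)&(m>0)).astype(np.uint8); k=max(cv2.findContours(b,0,1)[0],key=cv2.contourArea)
    (u,v),wh,a=cv2.minAreaRect(k); d=cv2.boxPoints(((u,v),wh,a)); l=lane(ray(f,d,50))
    e=[l[1]-l[0],l[2]-l[1]];e=max(e,key=np.linalg.norm);print(f,lane(ray(f,[(u,v)],50)).round(1),'dims',np.array(wh).round(1),'yaw',np.arctan(e[1]/e[0]).round(3))
patch('top4.png',(-76.3,-1.4));patch('top6.png',(95,-1))
"
```

```text
ee_pos: [607.1, 339.2, 94.9]
ft_force: [-0.8, -0.2, -0.0]
top4.png [[-76.   -1.2]] dims [27.7 12.2] yaw -0.016
top6.png [[97.9 -1.1]] dims [27.5 11.8] yaw -0.01
```

```bash
python3 -c "
from h import *
print(ctrl.close_job())"
```

```text
the job is handed in; nothing more can be done
None
```

I pushed the grey slide box down the lane until it pressed on the end stop at about 10 N, then backed the arm off and handed the job in; no verdict came back, but the last picture put the box about 1 mm off centre and 0.01 rad from the lane's direction, its reading down the lane (97.9 mm, home 95, limit 98) relying on my own estimate of the mouth.

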